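# Shut the rivet box and push it back into line

## Task

One olive rivet box stands out of line with its lid propped up. Push its lid down shut, then push the box along the bench until its back sits flat against the steel stop rail inside its empty red-painted outline, in line with the other two boxes. Only push with the fingers: never lift, tip or carry the box, do not disturb anything else on the bench, and finish clear of everything.

Things in the scene. Friction and masses are not known exactly. Their poses are not given: they have to be found in the camera images.
- rivet_box: Open olive steel rivet box, loose, 0.6 to 1.0 kg with its lid, 90 mm deep (its x) by 100 mm wide (its y) by 60 mm high with the lid shut; walls 4 mm thick, plain vertical outer faces up to 56 mm. Origin: centre of its underside. Its +x points to its back face (hinge side, towards the rail), its -x to its front face (towards the robot).
- lid (a joint): Angle of that box's lid in rad: 0 shut, grows as it opens, starts between 0.5 and 1.1. The lid is a flat 4 mm plate, 92 mm deep by 102 mm wide, hinged along the box's top back edge (hinge line parallel to the box's y, at x +45 mm and z +56 mm in the box frame); its free edge is at the box's front. A stiff hinge (about 0.12 N m) holds it wherever it is left; a few newtons at the free edge swing it down.
- lid_edge (a point): Middle of the free (front) edge of that lid, on its upper face, 91 mm from the hinge line.
- place: The empty painted red outline on the bench against the stop rail (flat paint, nothing to bump into), inside measure 126 mm wide, for the 100 mm wide box. Origin: on the bench exactly where the box's origin lies when its back is flat against the rail and it is centred in the outline. Axes are those of the box when home: +x square to the rail and towards it, +y along the rail.
- rail: Fixed dark steel stop rail, 20 mm thick (its x), 470 mm long (its y), 30 mm high. Origin: centre of its underside. The boxes stand against its -x face, 10 mm from the origin; the three outlines lie side by side along it 150 mm apart.
- box_b: Shut olive rivet box of the same size (90 x 100 x 60 mm), loose, 1.5 kg, standing in its own outline near the rail; leave alone. Origin: centre of its underside, axes as for the open box.
- box_c: Another shut olive rivet box like box_b; leave alone.
- cup: White porcelain mug, 76 mm across, 80 mm high, handle at its +y; origin: centre of its underside. Leave alone.
- hammer: Copper-faced hammer lying along its x, wooden handle to -x, about 300 mm long. Leave alone.
- washers: Stack of round aluminium washer plates, 84 mm across, 36 mm high; origin: centre of its underside. Leave alone.
- squeezer: Steel hand rivet squeezer lying flat, about 260 mm long along its x, 95 mm wide, 26 mm high, two red handles to its -x. Leave alone.
Mind the look-alikes: they are no part of the job. Leave any orange look-alike of the rivet_box alone.

How it is judged:
On the way, in this order (a step that is already met when the one before it is completed fails the run):
1. the lid is pushed shut while the box is still out of line (value of joint lid below 0.06 rad and x of rivet_box in the frame of place below -0.03 m), for 0.2 s.
2. the shut box is pushed home against the rail (x of rivet_box in the frame of place between -0.006 and 0.006 m and y of rivet_box in the frame of place between -0.014 and 0.014 m and angle between the x axis of rivet_box and the x axis of place, either way round below 0.07 rad and value of joint lid below 0.06 rad), for 0.2 s.
At the end, for the whole second after the job is handed in: The box stands on the bench at rest with its lid shut (under 0.06 rad), its back within 6 mm of the rail, within 14 mm of the middle of its outline and square to the rail within 0.07 rad; everything else is within 20 mm of where it was (all of step 2 and linear speed of rivet_box below 0.02 m/s and height (world z) of rivet_box below 0.006 m and distance of each of box_b, box_c, cup, hammer, washers, squeezer from where it was at the start of the episode below 0.02 m); the robot touches nothing.
It fails at once if the rivet box is lifted or carried (height (world z) of rivet_box above 0.012 m).
It fails at once if the rivet box is tipped (angle between rivet_box's own z axis and vertical above 0.2 rad).
It fails at once if one of the other boxes or another thing on the bench is pushed more than 20 mm (distance of any of box_b, box_c, cup, hammer, washers, squeezer from where it was at the start of the episode above 0.02 m).
It also fails if it takes over 58 s, if anything falls off the work surface, if the arm or the gripper's body presses on something with over 40 N, if the wrist force passes 120 N, or if a joint passes its speed limit or range.

## Robot

A 7-joint arm with a two-finger parallel gripper is mounted at the origin on the work surface. World frame = base frame: x ahead of the robot, y to its left, z up, the work surface at z = 0. Lengths are in m, angles in rad, forces in N, time in s.
With the tool pointing down it reaches from about 0.4 to 0.85 m from the base axis. Payload 4.5 kg.
Tool frame: the origin (TCP) lies between the finger pads; the fingertips stand r.tip_reach ahead of it and the grasp point (between the pads) lies 11 mm behind it (r.tip_reach is the distance from the TCP to the fingertips, in m); z points along the fingers, y is the line along which they close (so a half turn about z gives the same grasp; the last joint's range is limited). The gripper opens to 88 mm and grips with 3 to 60 N. Pads are 18 mm wide; open, the fingers measure 123 mm over their backs; the gripper's body (75 mm by 187 mm) begins 45 mm behind the grasp point.
Start: joints at [1.202, 0.689, -0.195, 1.565, 0.157, 0.902, -0.215], TCP at [0.245, -0.575, 0.247] pointing down, gripper open.
Joint ranges: [-3.01, 3.01], [-0.46, 2.08], [-1.47, 1.51], [0.13, 2.56], [-1, 4.14], [0.04, 2.09], [-2.66, 2.66]. Speed limits (rad/s): [2.57, 2.57, 3.14, 3.14, 3.14, 3.14, 3.14].

## Interface

Orientations are given as a unit quaternion [x, y, z, w].
In Python, from plant import r, vision, workorder gives the robot as it stands.
- The arm moves only by the tool drive_tool, never from a script. Its argument "targets" is a list of rows, each an object of numbers: "tx", "ty", "tz": the shift along the world's x, y, z in units of 0.03 m (1.0 is 0.03 m); "wx", "wy", "wz": the turn, a rotation vector about the world's x, y, z in units of 60 degrees (1.0 is 60 degrees); "claw": the opening, from -1 (shut) to 1 (fully open). A call has exactly 8 rows; each row shifts and turns the commanded pose from where the row before left it; what a row does not reach is not made up. A row lasts 1/10 s, in which the tool goes at most 50 mm and 8.59 degrees, less where a joint would pass 70% of its speed; a pose out of reach is approached as far as the arm can. A call with a number of a shift or a turn outside -1 to 1 is refused whole. A call with a gripper value outside its range is refused whole. The fingers move at their own pace and stop on an object; "force" is the grip in N (left out, the last holds). Time passes only in rows, so rows that do not move let the fingers close, or fill a call up. It gives the time, the measured TCP pose, the force, the opening and the grip force at its end, in the units of the state.
- r.get_state(): the state, without advancing time (a new reading comes with each control period).
- vision.snapshot(name): name is "scene" or "top" or "wrist"; returns a dict with "image" (480x640x3 uint8, blue, green, red), "range_z" (480x640 float32, m along the optical axis (not along the pixel's ray), 0 where there is no reading), "K" (3x3 intrinsics, pixels), "dist" ([k1, k2, p1, p2, k3] as OpenCV has them; the pictures are not rectified), "cam_to_world" (4x4, takes a point from camera to world coordinates). Camera axes: x right, y up, looking along -z (the intrinsics and any distortion apply to the point x, -y, -z); pixel columns grow to the right and rows downward; lengths in m; the calibration is good to about 2 mm. A picture is of the moment at which its call begins.
- workorder.finish_job(): hands the job in; it is judged then, once.
The state is a dict: "clock": time; "q": joint angles; "qd": joint speeds; "joint_torque": joint torques, N m; "tool_pos": TCP position; "eef_rot": TCP orientation; "contact_force": force on the tool from outside, world axes, zero at the start; "moment": the same for the moment, N m; "opening": opening from 0.0 (shut) to 1.0 (fully open); "finger_force": force on a finger pad.
Only numpy, scipy, OpenCV 4.12 (cv2) and the standard library are available. Lean on these libraries where they do the work, as an engineer would, in place of code of your own. Each camera call takes 0.05 s, during which the arm holds its last target. There are 200 camera calls.

## Working session

There is one attempt and no reset: what is moved stays moved. The work goes in short steps, Python scripts to look and compute and a tool call to move; the robot and the scene stay as the last step left them, time stands still between calls to the robot, and variables do not carry over. Pictures are saved under pics/ and viewed, at most 10 in all, crops included, and the job is handed in when it is done.

Besides the shell and the picture viewer there is one more tool, called after "Call:" as name(argument=value, ...) on one line, values as JSON. drive_tool: Moves the arm, as the interface text tells. Its arguments: {"type":"object","properties":{"targets":{"type":"array","items":{"type":"object","properties":{"tx":{"type":"number"},"ty":{"type":"number"},"tz":{"type":"number"},"wx":{"type":"number"},"wy":{"type":"number"},"wz":{"type":"number"},"claw":{"type":"number"}}}},"force":{"type":"number"}},"required":["targets"]}

```bash
mkdir -p pics; cat > h.py <<'E'
import numpy as np, cv2
from plant import r, vision, workorder
def cloud(s):
    z=s["range_z"]; H,W=z.shape
    u,v=np.meshgrid(np.arange(W),np.arange(H))
    p=cv2.undistortPoints(np.stack([u,v],-1).reshape(-1,1,2).astype(np.float64),np.array(s["K"]),np.array(s["dist"])).reshape(H,W,2)
    c=np.stack([p[...,0]*z,-p[...,1]*z,-z],-1)
    T=np.array(s["cam_to_world"])
    w=c@T[:3,:3].T+T[:3,3]; w[z==0]=np.nan
    return w
E
python3 - <<'E'
from h import *
for n in("scene","top"):
    s=vision.snapshot(n); cv2.imwrite(f"pics/{n}0.png",s["image"]); np.savez(f"{n}0.npz",**s)
    print(n,np.round(s["cam_to_world"],2).tolist())
st=r.get_state(); print(st, r.tip_reach)
E
```

```text
scene [[0.58, -0.55, 0.6, 1.46], [0.82, 0.38, -0.43, -0.66], [0.01, 0.74, 0.67, 1.08], [0.0, 0.0, 0.0, 1.0]]
top [[-0.01, 0.99, -0.17, 0.34], [-1.0, -0.01, 0.01, 0.02], [0.01, 0.17, 0.99, 1.07], [0.0, 0.0, 0.0, 1.0]]
{'clock': 0.1, 'q': array([ 1.20178825,  0.6899126 , -0.19451301,  1.56621658,  0.15729716,
        0.90249951, -0.21508899]), 'qd': array([ 0.00025289, -0.00180893, -0.00209382, -0.00211406,  0.0007735 ,
        0.00142569, -0.00115661]), 'joint_torque': array([-3.22185580e-03, -5.28505790e+01, -1.27134439e+00, -1.53837597e+01,
       -5.25973155e-02,  2.10407357e-03,  3.32382467e-05]), 'tool_pos': array([ 0.24474649, -0.57449343,  0.2459885 ]), 'eef_rot': array([ 9.79778616e-01,  2.00082949e-01, -2.23097852e-04, -7.92262581e-04]), 'contact_force': array([-0.23369453,  0.33503766,  0.2194685 ]), 'moment': array([0.02571938, 0.04036276, 0.01663552]), 'finger_force': 0.0, 'opening': 0.9973799403172567} 0.008
```

View pics/top0.png

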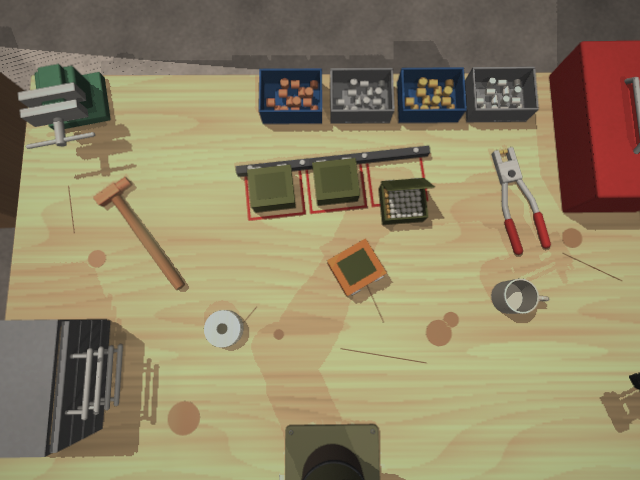

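View pics/scene0.png

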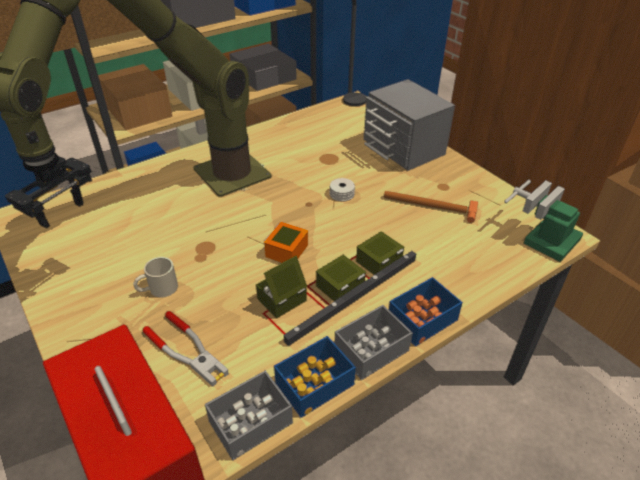

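The top view shows three olive boxes: (274,188) and (337,183) are shut and against the rail, and (404,203) is open and out of line, so that last one is the target. The orange one at (357,267) is the look-alike. The empty outline is around (398,180), against the rail that runs from (238,170) to (429,152).

```bash
python3 - <<'E'
from h import *
s=dict(np.load("top0.npz")); im=s["image"]; w=cloud(s)
cv2.imwrite("pics/crop1.png",cv2.resize(im[130:300,220:460],None,fx=3.3,fy=3.3,interpolation=cv2.INTER_CUBIC))
hsv=cv2.cvtColor(im,cv2.COLOR_BGR2HSV); R=np.zeros(im.shape[:2],bool); R[130:240,225:445]=1
H,S,V=[hsv[...,i].astype(int) for i in range(3)]
Z=w[...,2]
# rail: z ~0.03 top, low saturation
m=R&(S<90)&(V<110)&(abs(Z-0.03)<0.006)
m2=m.astype(np.uint8); n,l,st,c=cv2.connectedComponentsWithStats(m2)
k=1+st[1:,4].argmax(); P=w[l==k]; rc=cv2.minAreaRect(P[:,:2].astype(np.float32)*1000); print("rail",rc,np.median(P[:,2])); print(cv2.boxPoints(rc))
red=R&((H<8)|(H>172))&(S>150)&(abs(Z)<0.01)
n,l,st,c=cv2.connectedComponentsWithStats(red.astype(np.uint8))
for k in range(1,n):
    if st[k,4]>15: P=w[l==k]; print("red",st[k],np.round(np.nanmin(P,0),3),np.round(np.nanmax(P,0),3),cv2.minAreaRect(P[:,:2].astype(np.float32)*1000))
# olive box tops
ol=R&(Z>0.02)&(H>20)&(H<45)&(S>60)&(V<140)
for name,(u0,u1) in dict(B=(240,305),C=(308,365),A=(374,440)).items():
    q=ol.copy(); q[:,:u0]=0;q[:,u1:]=0
    P=w[q&(Z>0.052)&(Z<0.066)]; print(name,len(P),cv2.minAreaRect(P[:,:2].astype(np.float32)*1000),np.median(P[:,2]))
    P=w[q&(Z>0.066)]
    if len(P)>20: 
        print("lid",len(P),P.min(0),P.max(0)); 
for (a,b,c_,d) in [(240,300,320,400)]:
    P=w[a:b,c_:d].reshape(-1,3);P=P[P[:,2]>0.02];print("orange",P.min(0),P.max(0))
E
```

```text
rail ((711.24609375, -29.58062744140625), (21.099594116210938, 430.2763977050781), 5.951532363891602) 0.029381619791065017
[[ 678.4461   183.3041 ]
 [ 723.06024 -244.65309]
 [ 744.0461  -242.46535]
 [ 699.43195  185.49184]]
red [420 158   4  20  34] [ 0.673 -0.233 -0.003] [ 0.722 -0.226  0.003] ((697.5720825195312, -229.9662322998047), (48.897377014160156, 3.9608206748962402), 5.932227611541748)
red [306 165  61  49 270] [ 0.584 -0.091 -0.006] [0.705 0.055 0.006] ((645.7603149414062, -18.132797241210938), (110.01657104492188, 138.28758239746094), 5.636519908905029)
red [366 164  14  43  94] [ 0.6   -0.122 -0.003] [ 0.708 -0.093  0.005] ((653.7529907226562, -100.94148254394531), (108.6607666015625, 17.453105926513672), 14.093230247497559)
red [245 171  60  49 272] [ 0.57   0.06  -0.007] [0.691 0.204 0.007] ((629.6893920898438, 131.41506958007812), (108.76496887207031, 137.89373779296875), 6.210879802703857)
B 1680 ((637.1806640625, 135.37796020507812), (92.42979431152344, 101.66016387939453), 6.662365436553955) 0.05976240163054347
C 1671 ((652.3458251953125, -15.412433624267578), (92.21410369873047, 101.92925262451172), 5.877687454223633) 0.059683128627812554
A 247 ((604.4886474609375, -172.7759552001953), (95.3822250366211, 100.96985626220703), 4.1026458740234375) 0.05616557189240434
lid 449 [ 0.60092588 -0.22166159  0.06639423] [ 0.64971148 -0.11922869  0.14017629]
orange [ 0.3845088  -0.12364754  0.0201525 ] [0.50814733 0.00618663 0.065963  ]
```

View pics/crop1.png

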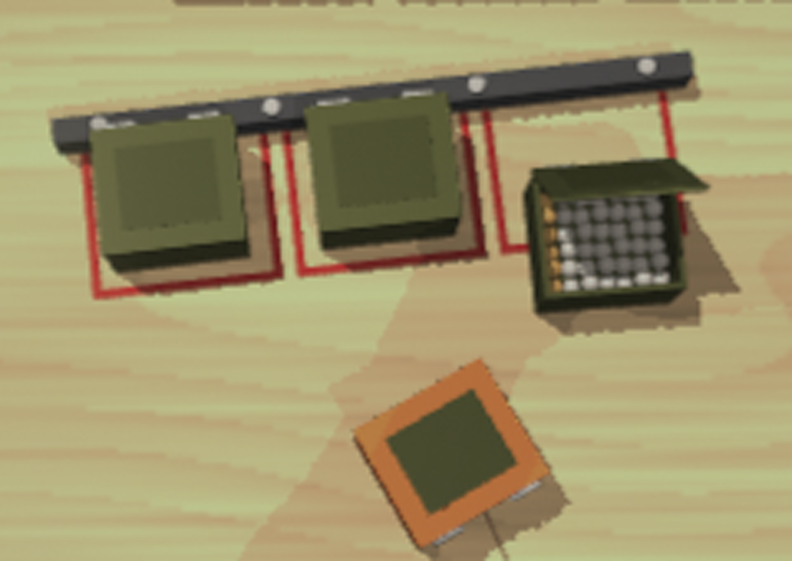

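The crop confirms it: the open box is olive, at about (610,235) in the crop, just in front of the empty outline. The other two olive boxes are shut, and the fourth is orange. Rail yaw is 5.95°, place is about (0.670,-0.167), the box about (0.602,-0.173), and the lid edge about (0.605,-0.17,0.14). These agree with the given sizes. I'll move above and behind the lid edge with the fingers shut.

Call:
drive_tool(targets=[{"tx":0.8,"ty":0.85,"wz":-0.036,"claw":-1},{"tx":0.8,"ty":0.85,"wz":-0.036,"claw":-1},{"tx":0.8,"ty":0.85,"wz":-0.036,"claw":-1},{"tx":0.8,"ty":0.85,"wz":-0.036,"claw":-1},{"tx":0.8,"ty":0.85,"wz":-0.036,"claw":-1},{"tx":0.8,"ty":0.85,"wz":-0.036,"claw":-1},{"tx":0.8,"ty":0.85,"wz":-0.036,"claw":-1},{"tx":0.8,"ty":0.85,"wz":-0.036,"claw":-1}], force=10)

```text
validation failed for argument at $.ta...
```

Call:
drive_tool(targets=[{"tx":0.8,"ty":0.85,"claw":-1},{"tx":0.8,"ty":0.85,"claw":-1},{"tx":0.8,"ty":0.85,"claw":-1},{"tx":0.8,"ty":0.85,"claw":-1},{"tx":0.8,"ty":0.85,"claw":-1},{"tx":0.8,"ty":0.85,"claw":-1},{"tx":0.8,"ty":0.85,"claw":-1},{"tx":0.8,"ty":0.85,"claw":-1}])

```text
validation failed for argument at $.ta...
```

Call:
drive_tool(targets=[{"tx":0.8,"ty":0.85,"tz":0,"wx":0,"wy":0,"wz":-0.036,"claw":-1},{"tx":0.8,"ty":0.85,"tz":0,"wx":0,"wy":0,"wz":-0.036,"claw":-1},{"tx":0.8,"ty":0.85,"tz":0,"wx":0,"wy":0,"wz":-0.036,"claw":-1},{"tx":0.8,"ty":0.85,"tz":0,"wx":0,"wy":0,"wz":-0.036,"claw":-1},{"tx":0.8,"ty":0.85,"tz":0,"wx":0,"wy":0,"wz":-0.036,"claw":-1},{"tx":0.8,"ty":0.85,"tz":0,"wx":0,"wy":0,"wz":-0.036,"claw":-1},{"tx":0.8,"ty":0.85,"tz":0,"wx":0,"wy":0,"wz":-0.036,"claw":-1},{"tx":0.8,"ty":0.85,"tz":0,"wx":0,"wy":0,"wz":-0.036,"claw":-1}], force=10)

```text
clock: 0.9
tool_pos: [0.4377, -0.3697, 0.2464]
eef_rot: [0.999, 0.05, -0.0, -0.0]
contact_force: [0.8, -0.2, -0.0]
opening: 0.3
finger_force: 0.0
```

Call:
drive_tool(targets=[{"tx":0.8,"ty":0.82,"tz":0,"wx":0,"wy":0,"wz":0,"claw":-1},{"tx":0.8,"ty":0.82,"tz":0,"wx":0,"wy":0,"wz":0,"claw":-1},{"tx":0.8,"ty":0.82,"tz":0,"wx":0,"wy":0,"wz":0,"claw":-1},{"tx":0.8,"ty":0.82,"tz":0,"wx":0,"wy":0,"wz":0,"claw":-1},{"tx":0.8,"ty":0.82,"tz":-0.2,"wx":0,"wy":0,"wz":0,"claw":-1},{"tx":0.8,"ty":0.82,"tz":-0.6,"wx":0,"wy":0,"wz":0,"claw":-1},{"tx":0.8,"ty":0.82,"tz":-0.6,"wx":0,"wy":0,"wz":0,"claw":-1},{"tx":0.9,"ty":0.82,"tz":-0.6,"wx":0,"wy":0,"wz":0,"claw":-1}])

```text
clock: 1.7
tool_pos: [0.6323, -0.1731, 0.1857]
eef_rot: [0.999, 0.051, -0.001, -0.0]
contact_force: [0.2, -0.8, -0.0]
opening: 0.006
finger_force: 0.0
```

```bash
python3 - <<'E'
from h import *
print(r.get_state()["tool_pos"])
s=vision.snapshot("scene"); w=cloud(s); im=s["image"]
cv2.imwrite("pics/s1.png",cv2.resize(im[180:360,200:440],None,fx=3.3,fy=3.3))
hsv=cv2.cvtColor(np.load("scene0.npz")["image"],cv2.COLOR_BGR2HSV)
w0=cloud(dict(np.load("scene0.npz")))
P=w0[255:320,250:312].reshape(-1,3); P=P[(P[:,2]>0.064)&(P[:,0]<0.68)]; print(len(P),P.min(0),P.max(0)); T=P[P[:,2]>P[:,2].max()-0.006]; print("edge",T.mean(0),T.min(0),T.max(0))
E
```

```text
[ 0.63229316 -0.17314939  0.18573956]
1127 [ 0.600546   -0.22544424  0.06401259] [ 0.65454829 -0.11998851  0.13946421]
edge [ 0.61024273 -0.17791072  0.13566979] [ 0.60484311 -0.22405257  0.13351227] [ 0.6146226  -0.13028007  0.13946421]
```

View pics/s1.png

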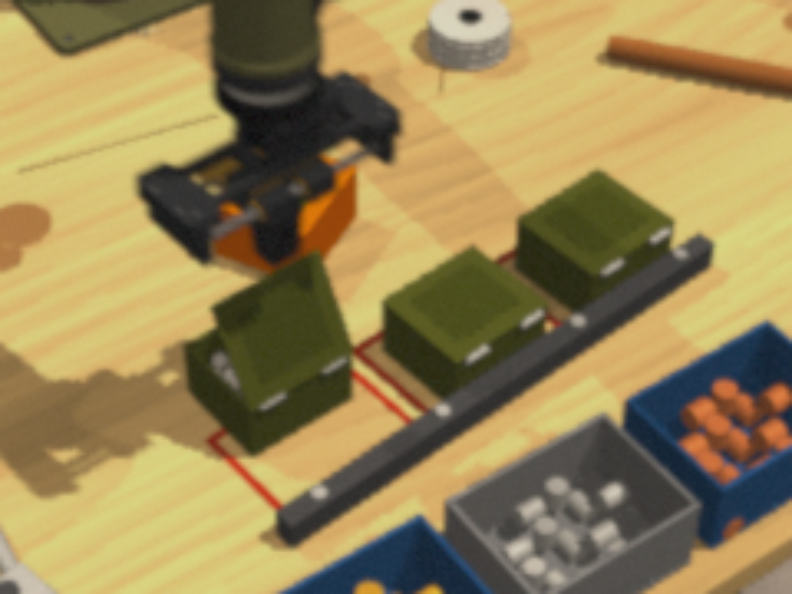

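The gripper is shut, with the tips (about (280,255) in the crop) above the lid's free edge (about (315,258)). The second view puts the lid edge at x 0.607, z 0.137, which agrees. Next I'll swing the lid down along its arc.

Call:
drive_tool(targets=[{"tx":0,"ty":0,"tz":-0.62,"wx":0,"wy":0,"wz":0,"claw":-1},{"tx":0,"ty":0,"tz":-0.62,"wx":0,"wy":0,"wz":0,"claw":-1},{"tx":0,"ty":0,"tz":-0.62,"wx":0,"wy":0,"wz":0,"claw":-1},{"tx":-0.5,"ty":0,"tz":0,"wx":0,"wy":0,"wz":0,"claw":-1},{"tx":-0.27,"ty":0,"tz":-0.23,"wx":0,"wy":0,"wz":0,"claw":-1},{"tx":-0.27,"ty":0,"tz":-0.27,"wx":0,"wy":0,"wz":0,"claw":-1},{"tx":-0.2,"ty":0,"tz":-0.3,"wx":0,"wy":0,"wz":0,"claw":-1},{"tx":-0.2,"ty":0,"tz":-0.33,"wx":0,"wy":0,"wz":0,"claw":-1}])

```text
clock: 2.55
tool_pos: [0.5887, -0.1747, 0.0967]
eef_rot: [0.999, 0.05, 0.0, 0.0]
contact_force: [-0.2, -0.7, 1.9]
opening: 0.005
finger_force: 0.6
```

Call:
drive_tool(targets=[{"tx":-0.1,"ty":0,"tz":-0.3,"wx":0,"wy":0,"wz":0,"claw":-1},{"tx":-0.1,"ty":0,"tz":-0.3,"wx":0,"wy":0,"wz":0,"claw":-1},{"tx":0,"ty":0,"tz":-0.15,"wx":0,"wy":0,"wz":0,"claw":-1},{"tx":0,"ty":0,"tz":-0.15,"wx":0,"wy":0,"wz":0,"claw":-1},{"tx":0,"ty":0,"tz":-0.1,"wx":0,"wy":0,"wz":0,"claw":-1},{"tx":0,"ty":0,"tz":0,"wx":0,"wy":0,"wz":0,"claw":-1},{"tx":0,"ty":0,"tz":0,"wx":0,"wy":0,"wz":0,"claw":-1},{"tx":0,"ty":0,"tz":0,"wx":0,"wy":0,"wz":0,"claw":-1}])

```text
clock: 3.35
tool_pos: [0.5825, -0.174, 0.0684]
eef_rot: [0.999, 0.051, -0.0, -0.0]
contact_force: [-4.0, 1.0, 11.9]
opening: 0.008
finger_force: 6.0
```

Call:
drive_tool(targets=[{"tx":0,"ty":0,"tz":-0.05,"wx":0,"wy":0,"wz":0,"claw":-1},{"tx":0,"ty":0,"tz":0,"wx":0,"wy":0,"wz":0,"claw":-1},{"tx":0,"ty":0,"tz":0,"wx":0,"wy":0,"wz":0,"claw":-1},{"tx":0,"ty":0,"tz":0.3,"wx":0,"wy":0,"wz":0,"claw":-1},{"tx":0,"ty":0,"tz":0.8,"wx":0,"wy":0,"wz":0,"claw":-1},{"tx":-0.9,"ty":0,"tz":0.8,"wx":0,"wy":0,"wz":0,"claw":0.3},{"tx":-1,"ty":0,"tz":0,"wx":0,"wy":0,"wz":0,"claw":0.3},{"tx":-1,"ty":0,"tz":0,"wx":0,"wy":0,"wz":0,"claw":0.3}])

```text
clock: 4.15
tool_pos: [0.496, -0.1742, 0.1234]
eef_rot: [0.999, 0.051, 0.001, 0.0]
contact_force: [0.1, -0.5, -0.6]
opening: 0.255
finger_force: 0.0
```

```bash
cat > m.py <<'E'
from h import *
yaw=np.deg2rad(5.95); X=np.array([np.cos(yaw),np.sin(yaw)]); Y=np.array([-X[1],X[0]]); place=np.array([0.6690,-0.1668])
def box(s,pl=True):
    w=cloud(s); Z=w[...,2]
    m=(Z>0.054)&(Z<0.068)&(w[...,0]>0.5)&(w[...,0]<0.73)&(abs(w[...,1]+0.172)<0.075)
    h=cv2.cvtColor(s["image"],cv2.COLOR_BGR2HSV); m&=(h[...,0]>20)&(h[...,0]<45)&(h[...,1]>60)
    P=w[m]; rc=cv2.minAreaRect(P[:,:2].astype(np.float32)*1000)
    A=np.c_[P,][:, :2]; pl=np.linalg.lstsq(np.c_[A,np.ones(len(A))],P[:,2],rcond=None)[0]
    d=np.array(rc[0])/1000-place
    print("box",len(P),rc,"slope",pl[:2].round(3),"z",np.median(P[:,2]).round(4),"in place",(d@X).round(4),(d@Y).round(4))
E
python3 - <<'E'
from m import *
for n in("top","scene"):
    s=vision.snapshot(n); box(s)
    if n=="scene": cv2.imwrite("pics/s2.png",cv2.resize(s["image"][180:360,200:440],None,fx=3.3,fy=3.3))
print(r.get_state()["tool_pos"],r.get_state()["opening"])
w=cloud(dict(np.load("scene0.npz")));P=w[220:270,255:315].reshape(-1,3);P=P[P[:,2]>0.02];print("orange near",P[P[:,0]<.56].max(0),P[P[:,0]<.56].min(0))
E
```

```text
box 1337 ((602.1046142578125, -171.070068359375), (95.50926208496094, 100.9059829711914), 1.4833853244781494) slope [-0.007 -0.002] z 0.0599 in place -0.067 0.0027
box 977 ((604.1408081054688, -174.77816772460938), (95.08816528320312, 103.39707946777344), 4.580387592315674) slope [ 0.005 -0.002] z 0.0582 in place -0.0653 -0.0012
[ 0.49096353 -0.17442272  0.12263094] 0.342299358362929
orange near [0.51621037 0.0070375  0.06617467] [ 0.3888289  -0.12615617  0.0201035 ]
```

View pics/s2.png

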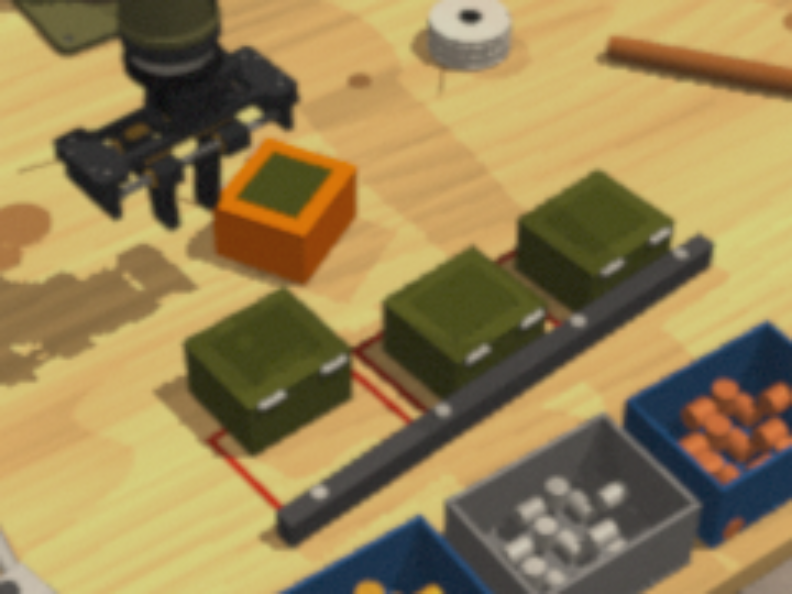

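The picture shows the lid flat: olive box at (268,370) in the crop, top-face slope ≤0.007, height 0.060, with nothing else moved. Next I'll lower the partly open fingers in front of the box, tilting the tips forward so they touch the wall and not the lid edge.

Call:
drive_tool(targets=[{"tx":0.7,"ty":-0.11,"tz":0,"wx":0.009,"wy":-0.083,"wz":0,"claw":0.3},{"tx":0.7,"ty":-0.11,"tz":0,"wx":0.009,"wy":-0.083,"wz":0,"claw":0.3},{"tx":0,"ty":0,"tz":-0.77,"wx":0,"wy":0,"wz":0,"claw":0.3},{"tx":0,"ty":0,"tz":-0.77,"wx":0,"wy":0,"wz":0,"claw":0.3},{"tx":0,"ty":0,"tz":-0.77,"wx":0,"wy":0,"wz":0,"claw":0.3},{"tx":0,"ty":0,"tz":-0.77,"wx":0,"wy":0,"wz":0,"claw":0.3},{"tx":0,"ty":0,"tz":0,"wx":0,"wy":0,"wz":0,"claw":0.3},{"tx":0,"ty":0,"tz":0,"wx":0,"wy":0,"wz":0,"claw":0.3}])

```text
clock: 5.05
tool_pos: [0.5405, -0.1815, 0.0316]
eef_rot: [0.995, 0.051, 0.086, -0.006]
contact_force: [-0.8, -0.4, -0.1]
opening: 0.653
finger_force: 0.0
```

```bash
python3 - <<'E'
from m import *
from scipy.spatial.transform import Rotation as Ro
st=r.get_state(); print(st["tool_pos"],st["opening"],st["contact_force"]); print(Ro.from_quat(st["eef_rot"]).as_matrix().round(3))
E
```

```text
[ 0.54049519 -0.18146499  0.03155925] 0.6532828725817469 [-0.82346548 -0.39184473 -0.05801731]
[[ 0.98   0.102  0.171]
 [ 0.1   -0.995  0.02 ]
 [ 0.172 -0.003 -0.985]]
```

Call:
drive_tool(targets=[{"tx":0.22,"ty":0.023,"tz":0,"wx":0,"wy":0,"wz":0,"claw":0.3},{"tx":0.22,"ty":0.023,"tz":0,"wx":0,"wy":0,"wz":0,"claw":0.3},{"tx":0.22,"ty":0.023,"tz":0,"wx":0,"wy":0,"wz":0,"claw":0.3},{"tx":0.22,"ty":0.023,"tz":0,"wx":0,"wy":0,"wz":0,"claw":0.3},{"tx":0.22,"ty":0.023,"tz":0,"wx":0,"wy":0,"wz":0,"claw":0.3},{"tx":0.22,"ty":0.023,"tz":0,"wx":0,"wy":0,"wz":0,"claw":0.3},{"tx":0.2,"ty":0.02,"tz":0,"wx":0,"wy":0,"wz":0,"claw":0.3},{"tx":0,"ty":0,"tz":0,"wx":0,"wy":0,"wz":0,"claw":0.3}])

```text
clock: 5.85
tool_pos: [0.5855, -0.1768, 0.0322]
eef_rot: [0.995, 0.051, 0.086, -0.006]
contact_force: [-1.9, -0.2, 0.5]
opening: 0.645
finger_force: 1.2
```

```bash
python3 - <<'E'
from m import *
for n in("top","scene"): box(vision.snapshot(n))
st=r.get_state(); print(st["tool_pos"],st["contact_force"])
E
```

```text
box 1018 ((649.290283203125, -165.69183349609375), (76.75501251220703, 101.15094757080078), 6.408829689025879) slope [-0.012 -0.003] z 0.0599 in place -0.0195 0.0031
box 1031 ((633.417724609375, -168.95936584472656), (114.45500946044922, 104.0430679321289), 5.100400924682617) slope [-0.    -0.001] z 0.0582 in place -0.0356 0.0015
[ 0.5855546  -0.17677882  0.03213247] [-2.59612708  0.68960839  0.57001504]
```

Call:
drive_tool(targets=[{"tx":0.2,"ty":0.02,"tz":0,"wx":0,"wy":0,"wz":0,"claw":0.3},{"tx":0.2,"ty":0.02,"tz":0,"wx":0,"wy":0,"wz":0,"claw":0.3},{"tx":0.2,"ty":0.02,"tz":0,"wx":0,"wy":0,"wz":0,"claw":0.3},{"tx":0.15,"ty":0.015,"tz":0,"wx":0,"wy":0,"wz":0,"claw":0.3},{"tx":0.06,"ty":0.006,"tz":0,"wx":0,"wy":0,"wz":0,"claw":0.3},{"tx":0.06,"ty":0.006,"tz":0,"wx":0,"wy":0,"wz":0,"claw":0.3},{"tx":0,"ty":0,"tz":0,"wx":0,"wy":0,"wz":0,"claw":0.3},{"tx":0,"ty":0,"tz":0,"wx":0,"wy":0,"wz":0,"claw":0.3}])

```text
clock: 6.75
tool_pos: [0.6103, -0.1743, 0.0315]
eef_rot: [0.995, 0.05, 0.085, -0.006]
contact_force: [-4.8, -0.3, 2.9]
opening: 0.651
finger_force: 2.6
```

Call:
drive_tool(targets=[{"tx":0.06,"ty":0.006,"tz":0,"wx":0,"wy":0,"wz":0,"claw":0.3},{"tx":0,"ty":0,"tz":0,"wx":0,"wy":0,"wz":0,"claw":0.3},{"tx":0.06,"ty":0.006,"tz":0,"wx":0,"wy":0,"wz":0,"claw":0.3},{"tx":0,"ty":0,"tz":0,"wx":0,"wy":0,"wz":0,"claw":0.3},{"tx":0,"ty":0,"tz":0,"wx":0,"wy":0,"wz":0,"claw":0.3},{"tx":0,"ty":0,"tz":0,"wx":0,"wy":0,"wz":0,"claw":0.3},{"tx":0,"ty":0,"tz":0,"wx":0,"wy":0,"wz":0,"claw":0.3},{"tx":0,"ty":0,"tz":0,"wx":0,"wy":0,"wz":0,"claw":0.3}])

```text
clock: 7.55
tool_pos: [0.6143, -0.1739, 0.0314]
eef_rot: [0.995, 0.05, 0.085, -0.006]
contact_force: [-4.1, -0.7, 2.6]
opening: 0.652
finger_force: 2.6
```

Call:
drive_tool(targets=[{"tx":0.05,"ty":0.005,"tz":0,"wx":0,"wy":0,"wz":0,"claw":0.3},{"tx":0,"ty":0,"tz":0,"wx":0,"wy":0,"wz":0,"claw":0.3},{"tx":0.05,"ty":0.005,"tz":0,"wx":0,"wy":0,"wz":0,"claw":0.3},{"tx":0,"ty":0,"tz":0,"wx":0,"wy":0,"wz":0,"claw":0.3},{"tx":0,"ty":0,"tz":0,"wx":0,"wy":0,"wz":0,"claw":0.3},{"tx":0,"ty":0,"tz":0,"wx":0,"wy":0,"wz":0,"claw":0.3},{"tx":0,"ty":0,"tz":0,"wx":0,"wy":0,"wz":0,"claw":0.3},{"tx":0,"ty":0,"tz":0,"wx":0,"wy":0,"wz":0,"claw":0.3}])

```text
clock: 8.35
tool_pos: [0.6168, -0.1737, 0.0314]
eef_rot: [0.995, 0.05, 0.084, -0.006]
contact_force: [-6.4, -1.0, 2.8]
opening: 0.655
finger_force: 3.2
```

```bash
python3 - <<'E'
from m import *
for n in("top","scene"):
    s=vision.snapshot(n); box(s)
    if n=="scene": cv2.imwrite("pics/s3.png",cv2.resize(s["image"][180:360,200:440],None,fx=3.3,fy=3.3))
st=r.get_state(); print(st["tool_pos"],st["contact_force"])
E
```

```text
box 896 ((680.7179565429688, -161.39076232910156), (73.01387023925781, 99.8536148071289), 6.235073089599609) slope [-0.016 -0.008] z 0.0599 in place 0.0122 0.0042
box 1092 ((661.8958129882812, -167.0675506591797), (122.72113037109375, 104.81510925292969), 7.170557975769043) slope [ 0.001 -0.001] z 0.0584 in place -0.0071 0.0005
[ 0.61676609 -0.17369756  0.03139452] [-6.36868057  0.06368942  3.10566083]
```

View pics/s3.png

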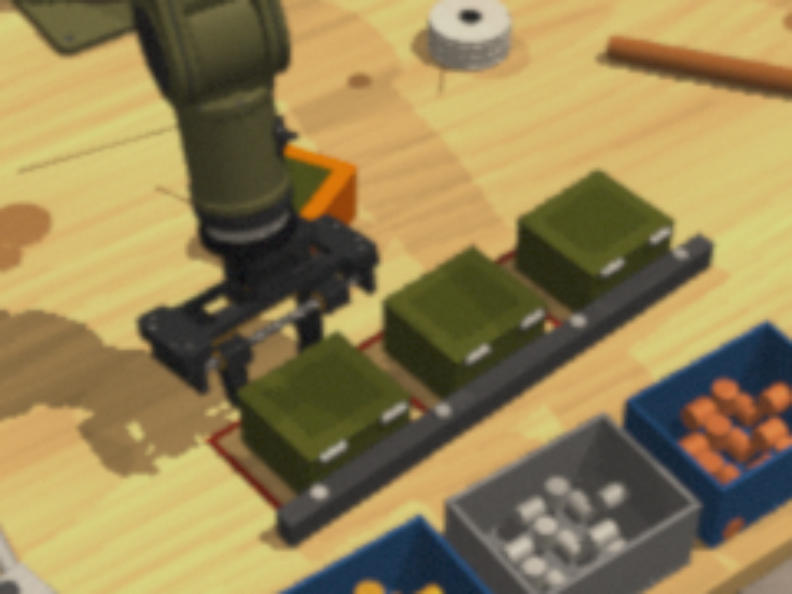

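The box, at about (325,410) in the crop, is in its outline with its back practically at the rail, level with the others. The force is starting to rise, so I'll press a little more and read it.

Call:
drive_tool(targets=[{"tx":0.05,"ty":0.005,"tz":0,"wx":0,"wy":0,"wz":0,"claw":0.3},{"tx":0,"ty":0,"tz":0,"wx":0,"wy":0,"wz":0,"claw":0.3},{"tx":0.05,"ty":0.005,"tz":0,"wx":0,"wy":0,"wz":0,"claw":0.3},{"tx":0,"ty":0,"tz":0,"wx":0,"wy":0,"wz":0,"claw":0.3},{"tx":0,"ty":0,"tz":0,"wx":0,"wy":0,"wz":0,"claw":0.3},{"tx":0,"ty":0,"tz":0,"wx":0,"wy":0,"wz":0,"claw":0.3},{"tx":0,"ty":0,"tz":0,"wx":0,"wy":0,"wz":0,"claw":0.3},{"tx":0,"ty":0,"tz":0,"wx":0,"wy":0,"wz":0,"claw":0.3}])

```text
clock: 9.25
tool_pos: [0.617, -0.1737, 0.0309]
eef_rot: [0.995, 0.05, 0.082, -0.006]
contact_force: [-11.1, -1.4, 6.8]
opening: 0.653
finger_force: 5.6
```

The tool has stalled at 11 N, so the box is flat on the rail. Now I'll back off and rise.

Call:
drive_tool(targets=[{"tx":-0.3,"ty":-0.03,"tz":0,"wx":0,"wy":0,"wz":0,"claw":0.3},{"tx":-0.6,"ty":-0.06,"tz":0,"wx":0,"wy":0,"wz":0,"claw":0.3},{"tx":-0.7,"ty":-0.07,"tz":0,"wx":0,"wy":0,"wz":0,"claw":0.3},{"tx":0,"ty":0,"tz":1,"wx":0,"wy":0,"wz":0,"claw":0.3},{"tx":0,"ty":0,"tz":1,"wx":0,"wy":0,"wz":0,"claw":0.3},{"tx":-1,"ty":0,"tz":1,"wx":0,"wy":0,"wz":0,"claw":0.3},{"tx":-1,"ty":0,"tz":1,"wx":0,"wy":0,"wz":0,"claw":0.3},{"tx":-1,"ty":0,"tz":1,"wx":0,"wy":0,"wz":0,"claw":0.3}])

```text
clock: 10.05
tool_pos: [0.4843, -0.1779, 0.1833]
eef_rot: [0.995, 0.051, 0.088, -0.005]
contact_force: [0.6, -1.4, 0.5]
opening: 0.649
finger_force: 0.0
```

Call:
drive_tool(targets=[{"tx":-1,"ty":-0.5,"tz":0.5,"wx":0,"wy":0,"wz":0,"claw":0.3},{"tx":-1,"ty":-0.5,"tz":0.5,"wx":0,"wy":0,"wz":0,"claw":0.3},{"tx":0,"ty":-0.8,"tz":0,"wx":0,"wy":0,"wz":0,"claw":0.3},{"tx":0,"ty":-0.8,"tz":0,"wx":0,"wy":0,"wz":0,"claw":0.3},{"tx":0,"ty":-0.8,"tz":0,"wx":0,"wy":0,"wz":0,"claw":0.3},{"tx":0,"ty":0,"tz":0,"wx":0,"wy":0,"wz":0,"claw":0.3},{"tx":0,"ty":0,"tz":0,"wx":0,"wy":0,"wz":0,"claw":0.3},{"tx":0,"ty":0,"tz":0,"wx":0,"wy":0,"wz":0,"claw":0.3}])

```text
clock: 10.85
tool_pos: [0.4237, -0.2789, 0.2118]
eef_rot: [0.995, 0.051, 0.086, -0.006]
contact_force: [-0.9, 0.2, 0.1]
opening: 0.653
finger_force: 0.0
```

```bash
python3 - <<'E'
from m import *
for n in("top","scene"):
    s=vision.snapshot(n); box(s)
    if n=="top": cv2.imwrite("pics/t4.png",s["image"])
st=r.get_state(); print(st["tool_pos"],st["contact_force"],st["clock"])
E
```

```text
box 1646 ((670.8029174804688, -163.7978515625), (92.77713012695312, 101.80316925048828), 5.6731085777282715) slope [-0.002  0.   ] z 0.0599 in place 0.0021 0.0028
box 1079 ((672.985595703125, -165.97518920898438), (95.97526550292969, 106.00780487060547), 5.940843105316162) slope [0.006 0.003] z 0.0585 in place 0.004 0.0004
[ 0.42343178 -0.27878487  0.21169003] [ 0.55410183 -0.45912031 -0.23052474] 10.95
```

View pics/t4.png

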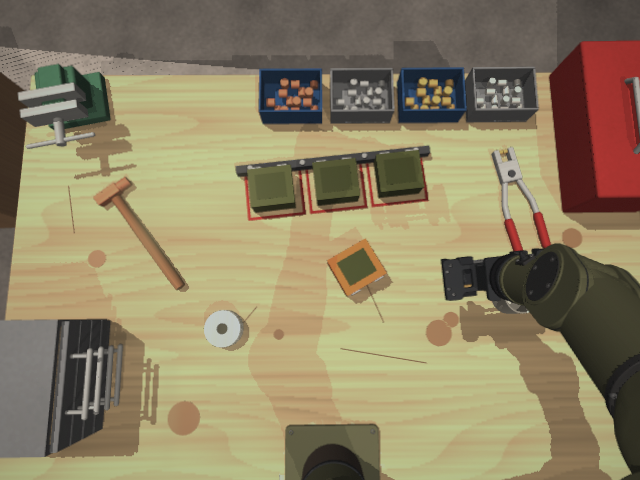

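The box at (400,173) is shut, square and centred within 3 mm in its outline against the rail. Everything else is where it was, and the arm is clear.

```bash
python3 -c "
from plant import workorder
print(workorder.finish_job())"
```

```text
the job is handed in; nothing more can be done
None
```

I pushed the lid shut and then pushed the box home against the rail: it measures within about 4 mm of the place mark and under 1° off square. Nothing else moved, the arm is clear, and the job is handed in with no verdict shown.

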